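Zero the spice mill's burrs and back them off a quarter turn

TASK

Get the empty spice mill ready for grinding: turn the wing screw on its milling head clockwise (seen from above) until it bottoms with the burrs touching, then back it off a quarter turn from there. Also draw the clear door of the receiver box fully shut, pressing on it only lightly, and leave the pot, lid, timer and spoon rest where they stand.

Things in the scene. Friction and masses are not known exactly. Their poses are not given: they have to be found in the camera images.
- mill: electric spice mill fixed to the worktop, 140 mm deep (x), 266 mm wide (y). Origin at worktop level; x axis to its back, y axis towards its milling head, z up. Head half: white motor base 70 mm high, centred at y +68 mm, the round steel milling head on it. Box half: white open receiver box 140 x 120 mm centred at y -70 mm under a clear sliding door
- head (a point): centre of the milling head's cover (at x 0, y +68 mm of the mill), on the wing screw's axis, on the cover's top 118 mm above the worktop; axes as the mill. Cover radius 54 mm; in its middle a boss, radius 16 mm, 10 mm high, out of which the wing screw stands. Behind it, 77 mm along +x, a steel feed funnel, radius 34 mm, rim 4 mm above the cover. Free room all round the wings
- wing_top (a point): black plastic wing screw: point on its axis level with the wing tops, 157 to 161 mm above the worktop; x axis along the wings, z up. Two upright wings 8 mm thick, 21 mm high, out to 30 mm from the axis; hub radius 10 mm, foot 26 mm below. Clockwise screws down, 3 mm a turn. Starts 0.5 to 1.2 turns above bottom; the bottom angle differs each time, only felt. Turns with 0.05 N m, stays put
- door: clear sliding door on the receiver box: plain plate, no handle, 128 (x) x 106 (y) x 4 mm, top face 105 mm above the worktop; origin at the centre of its underside, axes as the mill. Shut: origin at x 0, y -70 mm of the mill, front edge at a stop; it opens to the mill's +x, 35 to 70 mm at the start. Rails 102 mm apart beside it stand 4 mm above its face. Slides with about 1 N, stays put
- pot: bystander: steel rice pot on the black induction surface, radius 96 mm, 120 mm high, two side handles; origin at the centre of its underside
- lid: bystander: steel pot lid with a silicone edge lying on the worktop, radius 99 mm, 50 mm high to the top of its knob; origin at the centre of its underside
- timer: bystander: round plastic kitchen timer, radius 34 mm, 37 mm high; origin at the centre of its underside
- spoon_rest: bystander: white ceramic spoon rest, a round dish of radius 52 mm, 20 mm high, with a 75 mm long handle trough towards its -x; origin under the dish's centre

How it is judged (in metres and radians):
On the way, in this order (a step that is already met when the one before it is completed fails the run):
1. the wing screw is screwed down until it bottoms (within 6 degrees) (z of wing_top in the frame of mill below 0.15705 m), for 0.05 s.
2. the wing screw is backed off a quarter turn from bottom (within 25 degrees) (z of wing_top in the frame of mill between 0.157542 and 0.157958 m), for 0.2 s.
At the end, for the whole second after the job is handed in: The wing screw stands a quarter turn (90 degrees, within 25) back from its bottom, and the clear door is fully shut (within 5 mm) and at rest (all of step 2 and x of door in the frame of mill below 0.005 m and linear speed of door below 0.01 m/s); the robot touches nothing.
It fails at once if the clear door is pressed hard enough to crack it (over 50 N) (contact force between anything else and door above 50 N).
It fails at once if a bystander (pot, lid, timer or spoon rest) is pushed more than 20 mm (distance of any of pot, lid, timer, spoon_rest from where it was at the start of the episode above 0.02 m).
It also fails if it takes over 72 s, if anything falls off the work surface, if the arm or the gripper's body presses on something with over 40 N, if the wrist force passes 120 N, or if a joint passes its speed limit or range.

ROBOT

A 6-joint arm with a two-finger parallel gripper is mounted at the origin on the work surface. World frame = base frame: x ahead of the robot, y to its left, z up, the work surface at z = 0. Lengths are in mm, angles in degrees, forces in N, time in s.
With the tool pointing down it reaches from about 350 to 875 mm from the base axis. Payload 4.2 kg.
Tool frame: the origin (TCP) lies midway between the tips of the shut fingers; the grasp point (between the pads) lies 19 mm behind it; z points along the fingers, y is the line along which they close (so a half turn about z gives the same grasp; the last joint's range is limited). The gripper opens to 87 mm and grips with 3 to 60 N. Pads are 19 mm wide; open, the fingers measure 117 mm over their backs; the gripper's body (75 mm by 190 mm) begins 51 mm behind the grasp point.
Start: joints at [91.077, 22.042, 0.453, 0, -68.411, -14.817], TCP at [148.411, 607.102, 222.55] pointing down, gripper open.
Joint ranges: [-179.83, 179.83], [-69.29, 118.12], [-61.27, 80.66], [-181.25, 117.63], [-171.15, -9.14], [-177.46, 177.46]. Speed limits (degrees/s): [159.86, 159.86, 180, 180, 180, 180].

INTERFACE

Orientations are given as a 3x3 rotation matrix whose columns are the frame's x, y, z axes.
In Python, from cell import bot gives the robot as it stands.
- The arm moves only by the shell command python3 drive.py 'ROWS' [OPENING]. ROWS is rows parted by semicolons, their numbers by spaces, 1 to 8 of them, each of 6 numbers: dx, dy, dz in mm, then a rotation vector rx, ry, rz in degrees; each row shifts and turns the commanded pose from where the row before left it, along the tool's axes as they then stand; what a row does not reach is not made up. A row lasts 1/8 s, in which the tool goes at most 62.5 mm and 10.7 degrees, less where a joint would pass 70% of its speed; a pose out of reach is approached as far as the arm can. OPENING is the opening from 0.0 (shut) to 1.0 (fully open), set as the command begins (- or left out keeps the last). The fingers move at their own pace and stop on an object; the grip force is fixed at half the most. Time passes only in rows, so rows that do not move let the fingers close. It prints the time, the measured TCP pose, the force, the opening and the grip force at its end.
- bot.sense(): the state, without advancing time (a new reading comes with each control period).
- bot.read_camera(name): name is "scene" or "side" or "wrist"; returns a dict with "pixels" (384x512x3 uint8, red, green, blue), "camera_matrix" (3x3 intrinsics, pixels), "position" and "orientation" of the camera in the world. Camera axes: x right, y up, looking along -z (the intrinsics and any distortion apply to the point x, -y, -z); pixel columns grow to the right and rows downward; lengths in mm; the calibration is good to about 2 mm. A picture is of the moment at which its call begins. There is no depth.
- bot.hand_in(): hands the job in; it is judged then, once.
The state is a dict: "t": time; "joint_positions": joint angles; "qd": joint speeds; "tau": joint torques, N m; "tcp_pos": TCP position; "eef_rot": TCP orientation; "contact_force": force on the tool from outside, world axes, zero at the start; "torque": the same for the moment, N m; "width": opening from 0.0 (shut) to 1.0 (fully open); "gripper_force": force on a finger pad.
Only numpy, scipy, OpenCV 4.12 (cv2) and the standard library are available. Lean on these libraries where they do the work, as an engineer would, in place of code of your own. Each camera call takes 0.05 s, during which the arm holds its last target. There are 200 camera calls.

## Working session

There is one attempt and no reset: what is moved stays moved. The work goes in short steps, Python scripts to look and compute and a shell command to move; the robot and the scene stay as the last step left them, time stands still between calls to the robot, and variables do not carry over. Pictures are saved under pics/ and viewed, at most 10 in all, crops included, and the job is handed in when it is done.

```bash
ls; mkdir -p pics
python3 - <<'E'
from cell import bot
import cv2,numpy as np
s=bot.sense();print(s['t'],s['tcp_pos'],s['eef_rot'],s['width'])
ims=[]
for n in("scene","side","wrist"):
    c=bot.read_camera(n);cv2.imwrite(f'pics/{n}0.png',c['pixels'][:,:,::-1]);print(n,c['camera_matrix'],c['position'],c['orientation'],[k for k in c])
E
```

```text
cell.py
drive.py
pics
0.0 [148.28007346 606.51970514 221.45217559] [[ 9.71346690e-01 -2.37666653e-01 -4.12260351e-04]
 [-2.37666983e-01 -9.71344275e-01 -2.16922157e-03]
 [ 1.15104900e-04  2.20504687e-03 -9.99997562e-01]] 0.9984022587902007
scene [[403.14474209   0.         251.57207384]
 [  0.         403.14474209 193.95704911]
 [  0.           0.           1.        ]] [1177.4553587  -111.81314397 1210.15595222] [[ 0.1884068  -0.83086401  0.52361043]
 [ 0.98207621  0.16232609 -0.09579436]
 [-0.00540354  0.53227365  0.84655511]] ['pixels', 'camera_matrix', 'position', 'orientation']
side [[437.7101067    0.         258.58278926]
 [  0.         437.7101067  187.99068899]
 [  0.           0.           1.        ]] [   35.41858699 -1065.17076554  1276.16003394] [[ 0.91137275  0.29905435 -0.28278297]
 [-0.41120638  0.63225127 -0.65663357]
 [-0.01757923  0.71472011  0.69918963]] ['pixels', 'camera_matrix', 'position', 'orientation']
wrist [[275.68150883   0.         253.69927765]
 [  0.         275.68150883 193.86515954]
 [  0.           0.           1.        ]] [215.50926689 591.08314109 383.53611255] [[-0.23788953  0.93981107  0.24528294]
 [-0.97129141 -0.23050511 -0.05882512]
 [ 0.00125447 -0.25223509  0.96766517]] ['pixels', 'camera_matrix', 'position', 'orientation']
```

View pics/scene0.png

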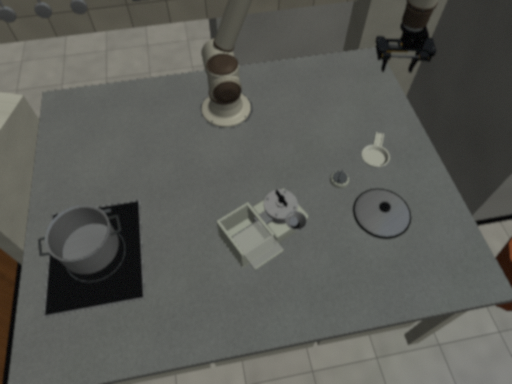

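View pics/side0.png

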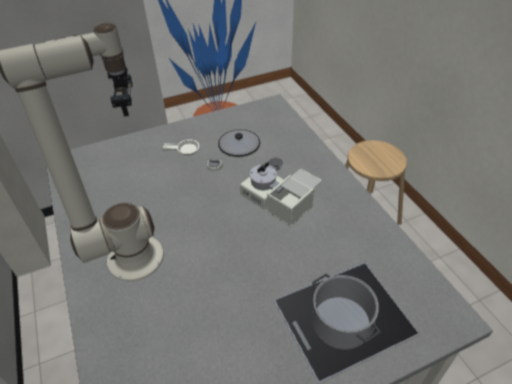

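View pics/wrist0.png

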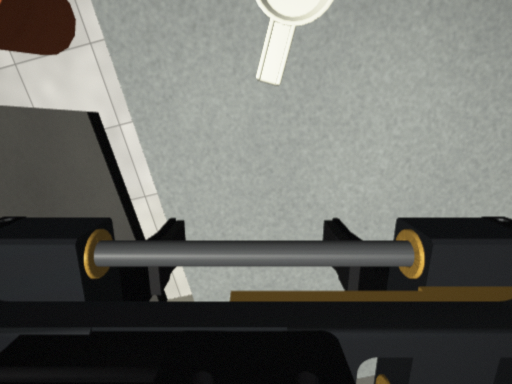

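The scene view shows the mill near pixel (265,225), with the wing screw at about (281,198) and the door open on the far side at about (265,252). In the side view the screw is near (268,165). The lid, timer, spoon rest and pot are well clear of the mill.

```bash
cat > h.py <<'E'
import numpy as np,cv2
from cell import bot
def ray(c,p):
    K=c['camera_matrix'];d=np.linalg.inv(K)@np.array([p[0],p[1],1.]);d=d*[1,-1,-1]
    return np.array(c['position']),np.array(c['orientation'])@d
def onz(c,p,z):
    o,d=ray(c,p);return o+d*(z-o[2])/d[2]
def proj(c,X):
    q=np.array(c['orientation']).T@(np.array(X)-c['position'])*[1,-1,-1];u=c['camera_matrix']@q;return u[:2]/u[2]
def tri(c1,p1,c2,p2):
    o1,d1=ray(c1,p1);o2,d2=ray(c2,p2)
    t=np.linalg.lstsq(np.c_[d1,-d2],o2-o1,rcond=None)[0]
    a=o1+d1*t[0];b=o2+d2*t[1];return (a+b)/2,np.linalg.norm(a-b)
E
python3 - <<'E'
from h import *
s=bot.read_camera('scene');d=bot.read_camera('side')
print(tri(s,(281,198),d,(268,165)))
a=cv2.resize(s['pixels'][160:280,200:330,::-1],None,fx=5,fy=5,interpolation=2)[:600]
cv2.imwrite('pics/sc.png',a)
b=cv2.resize(d['pixels'][140:230,225:335,::-1],None,fx=6,fy=6,interpolation=2)
cv2.imwrite('pics/sd.png',b)
E
```

```text
(array([567.48104979,  86.42166957, 164.27681891]), np.float64(13.398123309439306))
```

View pics/sc.png

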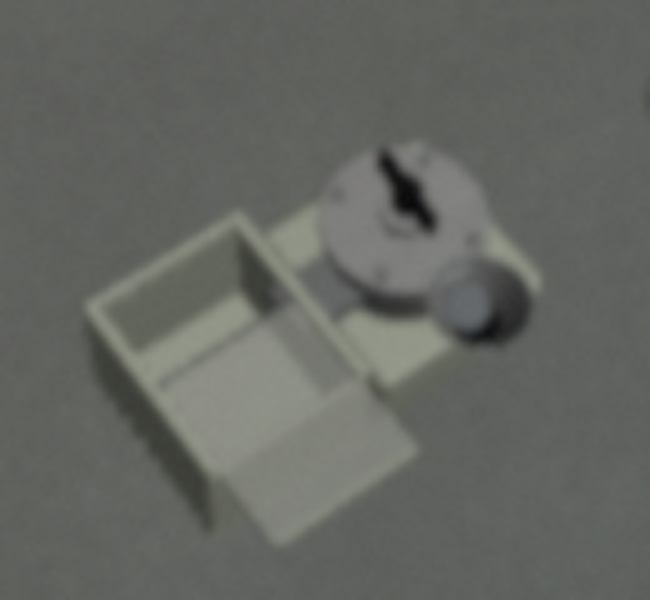

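View pics/sd.png

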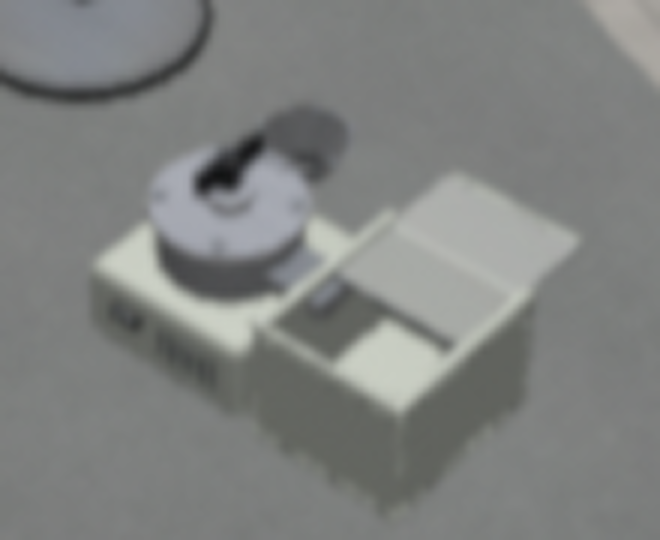

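The scene crop shows the wings running from (385,155) to (432,225) and the front box-rim corners at (90,305) and (240,213). The door is open down-right, with its far corners at (280,545) and (418,448). The side crop shows the same parts.

Run:
```python
from h import *
np.set_printoptions(precision=1,suppress=True)
s=bot.read_camera('scene');d=bot.read_camera('side')
S=lambda x,y:(200+(x+.5)/5-.5,160+(y+.5)/5-.5); D=lambda x,y:(225+(x+.5)/6-.5,140+(y+.5)/6-.5)
pts={'frontR(-y)':((90,305),(400,412)),'frontL':((240,213),(260,328)),'doorfar-y':((280,545),(578,238)),'doorfar+y':((418,448),(458,174)),'cover':((403,215),(229,197))}
for k,(a,b) in pts.items():print(k,*tri(s,S(*a),d,D(*b)),onz(s,S(*a),107),onz(d,D(*b),107))
# wings blob by darkness
for n,c,T,r in(('s',s,S,(265,185,300,215)),('d',d,D,(250,155,283,176))):
    x0,y0,x1,y1=r;g=c['pixels'][y0:y1,x0:x1].max(2);m=(g<45).astype(np.uint8)
    N,L,st,ce=cv2.connectedComponentsWithStats(m);print(n,[(st[i],ce[i]+[x0,y0]) for i in range(1,N) if st[i][4]>8])
    i=1+np.argmax(st[1:,4]);ys,xs=np.where(L==i);cc=ce[i]+[x0,y0]
    P=np.array([onz(c,(x+x0,y+y0),150)[:2] for x,y in zip(xs,ys)]);w,v=np.linalg.eigh(np.cov(P.T));print(P.mean(0),np.sqrt(w)*3.46,'ang',np.degrees(np.arctan2(*v[::-1,1])))
    if n=='s':c0=cc
    else:print(tri(s,c0,d,cc))
```

```text
frontR(-y) [ 572.  -110.7  105.7] 4.820794226081564 [ 570.9 -108.9  107. ] [ 572.5 -114.2  107. ]
frontL [525.3  -7.8 105.7] 7.140207993625541 [523.2  -5.3 107. ] [526.2 -12.9 107. ]
doorfar-y [748.  -24.1 105.3] 1.6513921358517536 [748.1 -23.6 107. ] [747.3 -26.5 107. ]
doorfar+y [705.9  66.2 106. ] 6.914909260569975 [703.8  68.8 107. ] [706.6  61.5 107. ]
cover [553.1  93.3 120.8] 1.4709436050514169 [544.6  96.5 107. ] [559.5 106.2 107. ]
s [(array([11,  7, 10, 13, 46], dtype=int32), array([280.9, 198.3]))]
[554.5  93.8] [12.3 45.3] ang -163.28656781417948
d [(array([ 9, 12,  5,  4, 15], dtype=int32), array([261.3, 168.7]))]
[544.1  84.6] [16.5 22.8] ang -153.76817487681973
(array([548.7,  95.6, 139.6]), np.float64(0.6607993656496964))
```

Everything agrees: the mill yaw is about 24.5°, the head is near (554,94), and the door is open about 63 mm. I'll fly to a viewpoint above the head.

```bash
python3 drive.py '40 40 -4 0 0 0;40 40 -4 0 0 0;40 40 -4 0 0 0;40 40 -4 0 0 0;40 40 -4 0 0 0;40 40 -4 0 0 0;40 40 -4 0 0 0;40 40 -4 0 0 0' && python3 drive.py '42 40 -4 0 0 0;42 40 -4 0 0 0;42 40 -4 0 0 0;0 0 0 0 0 -10;0 0 0 0 0 -10;0 0 0 0 0 -10;0 0 0 0 0 0;0 0 0 0 0 0'
python3 - <<'E'
from h import *
s=bot.sense();print(s['t'],s['tcp_pos'],s['eef_rot'],s['joint_positions'])
c=bot.read_camera('wrist');cv2.imwrite('pics/w1.png',c['pixels'][:,:,::-1])
print(proj(c,[554,94,159]))
E
```

```text
t: 1.35
tcp_pos: [383.9, 218.6, 255.1]
eef_rot: [[0.972, -0.237, 0.001], [-0.237, -0.972, 0.001], [0.001, -0.001, -1.0]]
contact_force: [0.8, 0.7, -0.5]
width: 0.998
gripper_force: 0.0
t: 2.35
tcp_pos: [477.1, 73.8, 266.6]
eef_rot: [[0.961, 0.278, 0.0], [0.278, -0.961, 0.0], [0.0, -0.0, -1.0]]
contact_force: [-0.8, -0.4, -0.9]
width: 1.002
gripper_force: 0.0
2.35 [477.09094119  73.79782534 266.60003159] [[ 9.60669413e-01  2.77694570e-01  6.38486036e-05]
 [ 2.77694567e-01 -9.60669415e-01  5.19953918e-05]
 [ 7.57762386e-05 -3.22199722e-05 -9.99999997e-01]] [ 2.81224755e+01  6.19630212e+00 -1.45094451e+01 -9.65447751e-04
 -6.92896222e+01  7.80005233e+01]
[256.34261743 110.78726982]
```

View pics/w1.png

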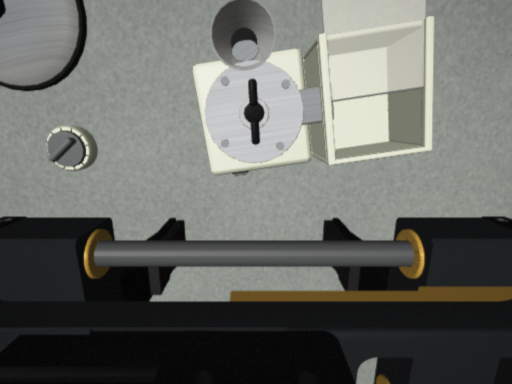

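The wrist view shows the screw head-on: wings from (252,80) to (255,143), nearly along the tool x axis, with the hub at (254,112). The box is at right and the timer at left. Next I'll measure the wing direction.

Run:
```python
from h import *
np.set_printoptions(precision=2,suppress=True)
c=bot.read_camera('wrist');s=bot.sense();R=np.array(s['eef_rot']);t=np.array(s['tcp_pos'])
x0,y0,x1,y1=235,72,275,150
g=c['pixels'][y0:y1,x0:x1].max(2);N,L,st,ce=cv2.connectedComponentsWithStats((g<45).astype(np.uint8))
i=1+np.argmax(st[1:,4]);ys,xs=np.where(L==i);print(st[i])
for z in(150,159):
    P=np.array([onz(c,(x+x0,y+y0),z) for x,y in zip(xs,ys)]);q=(P-t)@R
    T=q[:,0];ends=[q[T>np.percentile(T,88)].mean(0),q[T<np.percentile(T,12)].mean(0)];e=ends[0]-ends[1]
    print(z,'mid world',P.mean(0),'tool mid',(q[:,:2].max(0)+q[:,:2].min(0))/2,'ends mid',(ends[0]+ends[1])/2,'len',np.ptp(T),'dir tool',np.degrees(np.arctan2(e[1],e[0])))
```

```text
[ 10   8  19  64 568]
150 mid world [552.62  96.06 150.  ] tool mid [78.34 -0.21] ends mid [ 78.61  -0.35 116.6 ] len 58.565942256580605 dir tool -3.4702865714433164
159 mid world [552.32  95.97 159.  ] tool mid [78.04 -0.21] ends mid [ 78.3   -0.35 107.6 ] len 56.673781162209565 dir tool -3.4702865714433155
```

```bash
python3 drive.py '40 0 0 0 0 0;38.3 -0.3 0 0 0 0;0 0 0 0 0 -3.5;0 0 45 0 0 0;0 0 45 0 0 0;0 0 40 0 0 0;0 0 0 0 0 0;0 0 0 0 0 0' && python3 drive.py '0 0 0 0 0 0;0 0 0 0 0 0;0 0 0 0 0 0;0 0 0 0 0 0;0 0 0 0 0 0;0 0 0 0 0 0' 0; python3 -c "
from h import *
s=bot.sense();print(s['joint_positions'],s['torque'])"
```

```text
t: 3.45
tcp_pos: [553.6, 96.4, 138.2]
eef_rot: [[0.941, 0.338, 0.003], [0.338, -0.941, 0.0], [0.003, 0.001, -1.0]]
contact_force: [0.2, 0.5, 0.2]
width: 1.001
gripper_force: 0.0
t: 4.2
tcp_pos: [552.2, 96.0, 136.5]
eef_rot: [[0.941, 0.338, -0.0], [0.338, -0.941, -0.0], [-0.0, -0.0, -1.0]]
contact_force: [-0.1, -0.2, 0.0]
width: 0.4
gripper_force: 0.0
[ 2.64236072e+01  2.02745079e+01 -1.56598846e+01 -1.89553977e-03
 -5.40723605e+01  8.33341226e+01] [-0.02296395  0.00537792 -0.00363573]
```

```bash
python3 drive.py '0 0 0 0 0 0;0 0 0 0 0 0;0 0 0 0 0 0;0 0 0 0 0 0;0 0 0 0 0 0;0 0 0 0 0 0'; python3 -c "
from h import *
s=bot.sense();print(s['torque'])"; python3 drive.py '0 0 0 0 0 10;0 0 0 0 0 10;0 0 0 0 0 0'; python3 -c "
from h import *
s=bot.sense();print(s['torque'])"
```

```text
t: 4.95
tcp_pos: [552.3, 95.8, 136.5]
eef_rot: [[0.941, 0.338, -0.0], [0.338, -0.941, -0.0], [-0.0, 0.0, -1.0]]
contact_force: [0.8, -2.6, -0.2]
width: 0.22
gripper_force: 30.0
[-0.81894911 -0.3203513  -0.02187928]
t: 5.32
tcp_pos: [552.2, 95.6, 136.4]
eef_rot: [[1.0, -0.002, -0.0], [-0.002, -1.0, -0.0], [-0.0, 0.0, -1.0]]
contact_force: [1.7, -1.9, -1.0]
width: 0.218
gripper_force: 30.0
[-1.06050844 -0.56660878 -0.0424977 ]
```

```bash
cat > q.py <<'E'
from h import *
s=bot.sense();R=s['eef_rot'];print('TQ',np.round(s['torque'],3),'tau6',round(s['tau'][5],3),'yaw',round(float(np.degrees(np.arctan2(R[1][0],R[0][0]))),1),'j6',round(s['joint_positions'][5],1))
E
python3 drive.py '0 0 0.08 0 0 10;0 0 0.08 0 0 10;0 0 0.08 0 0 10;0 0 0.08 0 0 10;0 0 0 0 0 0'|grep -v eef;python3 q.py
python3 drive.py '0 0 0.08 0 0 10;0 0 0.08 0 0 10;0 0 0.08 0 0 10;0 0 0.08 0 0 10;0 0 0 0 0 0'|grep -v eef;python3 q.py
python3 drive.py '0 0 0.08 0 0 10;0 0 0.08 0 0 10;0 0 0.08 0 0 10;0 0 0.08 0 0 10;0 0 0 0 0 0'|grep -v eef;python3 q.py
```

```text
t: 5.95
tcp_pos: [552.1, 95.4, 136.1]
contact_force: [1.0, -5.1, -1.3]
width: 0.222
gripper_force: 30.0
TQ [-1.407 -0.59  -0.062] tau6 -0.23 yaw -40.0 j6 23.6
t: 6.58
tcp_pos: [551.8, 95.3, 135.7]
contact_force: [2.1, -5.1, -0.8]
width: 0.219
gripper_force: 30.0
TQ [-1.45  -0.512 -0.006] tau6 -0.157 yaw -80.0 j6 -16.4
t: 7.2
tcp_pos: [551.5, 95.3, 135.4]
contact_force: [-0.6, -5.3, -0.5]
width: 0.22
gripper_force: 30.0
TQ [-1.546 -0.323  0.004] tau6 -0.179 yaw -119.9 j6 -56.3
```

```bash
python3 drive.py '0 0 0.08 0 0 10;0 0 0.08 0 0 10;0 0 0.08 0 0 10;0 0 0.08 0 0 10;0 0 0 0 0 0'|grep -v eef;python3 q.py
python3 drive.py '0 0 0.08 0 0 10;0 0 0.08 0 0 10;0 0 0.08 0 0 10;0 0 0.08 0 0 10;0 0 0 0 0 0'|grep -v eef;python3 q.py
python3 drive.py '0 0 0.08 0 0 10;0 0 0.08 0 0 10;0 0 0.08 0 0 10;0 0 0 0 0 0'|grep -v eef;python3 q.py
```

```text
t: 7.82
tcp_pos: [551.3, 95.5, 135.0]
contact_force: [-0.8, -4.1, 0.0]
width: 0.217
gripper_force: 30.0
TQ [-1.444  0.105 -0.101] tau6 -0.215 yaw -159.9 j6 -96.3
t: 8.45
tcp_pos: [551.3, 95.8, 134.7]
contact_force: [-1.8, -3.5, 0.1]
width: 0.213
gripper_force: 30.0
TQ [-1.145  0.455  0.015] tau6 -0.213 yaw 160.1 j6 -136.3
t: 8.95
tcp_pos: [551.5, 96.0, 134.5]
contact_force: [-2.4, -2.4, 0.0]
width: 0.219
gripper_force: 30.0
TQ [-0.865  0.653 -0.012] tau6 -0.213 yaw 130.1 j6 -166.3
```

```bash
python3 drive.py '0 0 0 0 0 0;0 0 0 0 0 0;0 0 0 0 0 0;0 0 0 0 0 0;0 0 -40 0 0 0;0 0 -40 0 0 -10;0 0 -40 0 0 -10;0 0 0 0 0 -10' 1|grep -v eef
python3 drive.py '0 0 0 0 0 -10;0 0 0 0 0 -10;0 0 0 0 0 -10;0 0 0 0 0 -10;0 0 0 0 0 -10;0 0 0 0 0 -10;0 0 0 0 0 -10;0 0 0 0 0 -10' >/dev/null
python3 drive.py '0 0 0 0 0 -10;0 0 0 0 0 -10;0 0 0 0 0 -10;0 0 0 0 0 -10;0 0 0 0 0 -10;0 0 0 0 0 -10;-40 0 0 0 0 -10;-40 0 0 0 0 0'
python3 drive.py '0 0 0 0 0 0;0 0 0 0 0 0'|grep -v eef
cat > m.py <<'E'
from h import *
np.set_printoptions(precision=2,suppress=True)
c=bot.read_camera('wrist');s=bot.sense();R=np.array(s['eef_rot']);t=np.array(s['tcp_pos'])
cv2.imwrite('pics/wm.png',c['pixels'][:,:,::-1])
u=proj(c,[552.5,96,157]).astype(int);x0,y0=np.maximum(u-[48,48],0);x1,y1=u[0]+48,min(u[1]+48,205)
g=c['pixels'][y0:y1,x0:x1].max(2);N,L,st,ce=cv2.connectedComponentsWithStats((g<45).astype(np.uint8))
lab=L[u[1]-y0-4:u[1]-y0+5,u[0]-x0-4:u[0]-x0+5];i=np.bincount(lab[lab>0]).argmax();ys,xs=np.where(L==i);print(u,st[i])
P=np.array([onz(c,(x+x0,y+y0),155) for x,y in zip(xs,ys)]);q=((P-t)@R)[:,:2].astype(np.float32)
(cx,cy),(w,h),a=cv2.minAreaRect(q);a=a if w>h else a+90
print('tool mid',cx,cy,'size',w,h,'dir tool',(a+90)%180-90);
E
python3 m.py;python3 q.py
```

```text
t: 9.95
tcp_pos: [554.2, 96.7, 259.0]
contact_force: [0.4, -0.0, -0.4]
width: 0.98
gripper_force: 0.0
t: 11.95
tcp_pos: [506.7, 162.2, 254.5]
eef_rot: [[0.64, -0.768, 0.0], [-0.768, -0.64, 0.0], [-0.0, -0.0, -1.0]]
contact_force: [-1.1, 0.4, -0.4]
width: 0.999
gripper_force: 0.0
t: 12.2
tcp_pos: [507.0, 161.5, 254.9]
contact_force: [-0.2, 0.6, 0.4]
width: 1.002
gripper_force: 0.0
[262 109] [ 40  15  19  66 601]
tool mid 79.17727661132812 7.4755706787109375 size 16.371593475341797 56.50525665283203 dir tool -0.05145263671875
TQ [0.064 0.025 0.003] tau6 0.003 yaw -50.2 j6 4.6
```

The wings followed the grip exactly over 250°. I'll regrasp and continue.

```bash
python3 drive.py '40 3.7 0 0 0 0;39.2 3.8 0 0 0 0;0 0 0 0 0 0;0 0 40 0 0 0;0 0 40 0 0 0;0 0 40 0 0 0;0 0 0 0 0 0;0 0 0 0 0 0'|grep -v eef
python3 drive.py '0 0 0 0 0 0;0 0 0 0 0 0;0 0 0 0 0 0;0 0 0 0 0 0;0 0 0 0 0 0;0 0 0 0 0 0;0 0 0 0 0 0;0 0 0 0 0 0' 0 >/dev/null
python3 drive.py '0 0 0 0 0 0;0 0 0 0 0 0;0 0 0 0 0 0;0 0 0 0 0 0'|grep -v eef;python3 q.py
python3 drive.py '0 0 0.08 0 0 10;0 0 0.08 0 0 10;0 0 0.08 0 0 10;0 0 0 0 0 0'|grep -v eef;python3 q.py
```

```text
t: 13.25
tcp_pos: [553.0, 96.1, 136.3]
contact_force: [0.1, -0.9, 0.3]
width: 1.001
gripper_force: 0.0
t: 14.75
tcp_pos: [551.6, 95.7, 134.7]
contact_force: [-0.6, -0.2, -0.6]
width: 0.223
gripper_force: 30.0
TQ [-0.082  0.062  0.02 ] tau6 -0.002 yaw -50.2 j6 13.3
t: 15.25
tcp_pos: [551.7, 95.8, 134.4]
contact_force: [-0.5, -0.6, -0.5]
width: 0.219
gripper_force: 30.0
TQ [-0.056 -0.034 -0.004] tau6 -0.239 yaw -80.1 j6 -16.6
```

```bash
python3 drive.py '0 0 0.08 0 0 10;0 0 0.08 0 0 10;0 0 0 0 0 0'|grep -E 'force: \['; python3 q.py
python3 drive.py '0 0 0.08 0 0 10;0 0 0.08 0 0 10;0 0 0 0 0 0'|grep -E 'force: \['; python3 q.py
python3 drive.py '0 0 0.08 0 0 10;0 0 0.08 0 0 10;0 0 0 0 0 0'|grep -E 'force: \['; python3 q.py
```

```text
contact_force: [0.5, -0.5, -0.6]
TQ [-0.087 -0.157 -0.042] tau6 -0.228 yaw -100.0 j6 -36.4
contact_force: [0.5, -1.5, -1.1]
TQ [-0.154 -0.388 -0.016] tau6 -0.223 yaw -119.9 j6 -56.4
contact_force: [1.9, 0.8, -0.9]
TQ [ 0.019 -0.693  0.171] tau6 -0.418 yaw -139.8 j6 -76.3
```

```bash
python3 drive.py '0 0 0 0 0 6;0 0 0 0 0 0'|grep -E 'force: \['; python3 q.py
python3 drive.py '0 0 0 0 0 6;0 0 0 0 0 0'|grep -E 'force: \['; python3 q.py
```

```text
contact_force: [2.3, -0.8, -0.7]
TQ [-0.12  -0.86   0.228] tau6 -0.355 yaw -145.9 j6 -82.3
contact_force: [3.0, -0.2, 0.4]
TQ [-0.238 -0.968  0.331] tau6 -0.431 yaw -151.9 j6 -88.4
```

Torque has climbed to 0.33 N m, so the screw is at bottom and the grip is slipping a little. I'll release and look, to get the true bottom angle.

```bash
python3 drive.py '0 0 0 0 0 0;0 0 0 0 0 0;0 0 0 0 0 0;0 0 0 0 0 0;0 0 0 0 0 0;0 0 -40 0 0 0;0 0 -40 0 0 0;0 0 -40 0 0 0' 1|grep -v eef
python3 drive.py '-40 0 0 0 0 0;-38 0 0 0 0 0;0 0 0 0 0 0;0 0 0 0 0 0'|grep -v eef
python3 m.py;python3 q.py
```

```text
t: 17.88
tcp_pos: [551.5, 95.7, 255.2]
contact_force: [0.1, -0.5, -0.5]
width: 0.98
gripper_force: 0.0
t: 18.38
tcp_pos: [620.2, 131.9, 253.5]
contact_force: [-0.3, 0.4, -0.1]
width: 1.001
gripper_force: 0.0
[253 112] [ 32  17  33  61 614]
tool mid 76.50831604003906 -0.071990966796875 size 16.957359313964844 56.41077423095703 dir tool -38.813690185546875
TQ [ 0.059 -0.124 -0.015] tau6 0.001 yaw -152.2 j6 -88.8
```

View pics/wm.png

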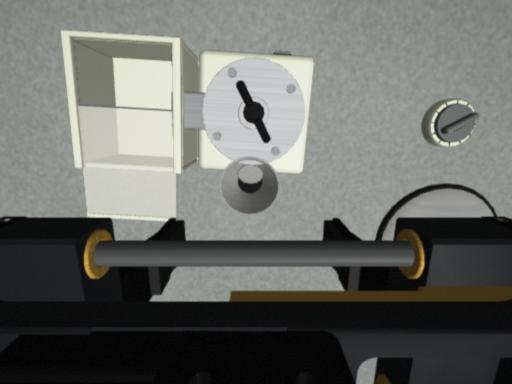

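The image shows the wings at (240,83)–(267,140), about 25° behind the tool, so the pads slipped round the hub once it bottomed. I'll measure that properly with moments, since the hub skewed the rectangle fit.

```bash
cat >> m.py <<'E'
d=q-q.mean(0);w,v=np.linalg.eigh(np.cov(d.T));e=v[:,1];al=d@e
far=np.abs(al)>16;k=cv2.fitLine(q[far],cv2.DIST_L2,0,.01,.01).ravel()
a=np.degrees(np.arctan2(k[1],k[0]));a=(a+90)%180-90
yaw=np.degrees(np.arctan2(R[1,0],R[0,0]))
print('PCA tool dir',a,'world wing yaw mod180',(yaw-a)%180,'mid',q.mean(0))
E
python3 m.py
```

```text
[253 112] [ 32  18  33  60 613]
tool mid 76.6189193725586 0.09219169616699219 size 16.918203353881836 56.32445526123047 dir tool -14.559425354003906
PCA tool dir -26.650352 world wing yaw mod180 54.4077701471534 mid [77.22 -0.31]
```

```bash
python3 drive.py '40 0 0 0 0 0;37.2 -0.3 0 0 0 0;0 0 0 0 0 -9;0 0 0 0 0 -9;0 0 0 0 0 -8.7;0 0 40 0 0 0;0 0 0 0 0 0;0 0 0 0 0 0';python3 q.py
```

```text
t: 19.48
tcp_pos: [553.0, 95.8, 215.5]
eef_rot: [[-0.581, -0.814, 0.002], [-0.814, 0.581, -0.0], [-0.001, -0.002, -1.0]]
contact_force: [0.8, 0.1, -0.4]
width: 0.999
gripper_force: 0.0
TQ [ 0.154 -0.084  0.05 ] tau6 -0.002 yaw -125.5 j6 -61.9
```

```bash
python3 drive.py '0 0 40 0 0 0;0 0 40 0 0 0;0 0 0 0 0 0;0 0 0 0 0 0'|grep -v eef
python3 drive.py '0 0 0 0 0 0;0 0 0 0 0 0;0 0 0 0 0 0;0 0 0 0 0 0;0 0 0 0 0 0;0 0 0 0 0 0;0 0 0 0 0 0;0 0 0 0 0 0' 0 >/dev/null
python3 drive.py '0 0 0 0 0 0;0 0 0 0 0 0;0 0 0 0 0 0;0 0 0 0 0 0'|grep -v eef;python3 q.py
python3 drive.py '0 0 0 0 0 4;0 0 0 0 0 0'|grep -E 'force: \[';python3 q.py
python3 drive.py '0 0 0 0 0 4;0 0 0 0 0 0'|grep -E 'force: \[';python3 q.py
```

```text
t: 19.98
tcp_pos: [554.3, 96.3, 136.5]
contact_force: [0.5, -0.1, 0.3]
width: 0.997
gripper_force: 0.0
t: 21.48
tcp_pos: [552.4, 95.9, 133.9]
contact_force: [-0.6, 1.1, 0.7]
width: 0.219
gripper_force: 30.0
TQ [0.476 0.363 0.002] tau6 0.003 yaw -125.5 j6 -61.9
contact_force: [-1.3, 1.1, 0.1]
TQ [0.252 0.365 0.397] tau6 -0.463 yaw -129.4 j6 -65.8
contact_force: [-1.5, 0.4, 0.4]
TQ [0.004 0.508 0.31 ] tau6 -0.423 yaw -133.4 j6 -69.8
```

Torque rose at once on regrasp, so bottom is confirmed. Now I'll back off a quarter turn, release and look.

```bash
python3 drive.py '0 0 -0.08 0 0 -10;0 0 -0.08 0 0 -10;0 0 -0.08 0 0 -10;0 0 -0.08 0 0 -10;0 0 -0.08 0 0 -10;0 0 -0.08 0 0 -10;0 0 -0.08 0 0 -10;0 0 -0.08 0 0 -10'|grep -E 'force: \['
python3 drive.py '0 0 -0.08 0 0 -10;0 0 0 0 0 -1.5;0 0 0 0 0 0;0 0 0 0 0 0'|grep -E 'force: \[';python3 q.py
python3 drive.py '0 0 0 0 0 0;0 0 0 0 0 0;0 0 0 0 0 0;0 0 0 0 0 0;0 0 0 0 0 0;0 0 -40 0 0 0;0 0 -40 0 0 0;0 0 -40 0 0 0' 1|grep -v eef
python3 drive.py '-40 0 0 0 0 0;-38 0 0 0 0 0;0 0 0 0 0 0;0 0 0 0 0 0'|grep -v eef
python3 m.py;python3 q.py
```

```text
contact_force: [-2.8, -0.2, 2.9]
contact_force: [-4.5, 0.4, 3.3]
TQ [-0.067  1.51  -0.038] tau6 0.029 yaw -42.1 j6 21.5
t: 24.48
tcp_pos: [552.5, 95.8, 256.0]
contact_force: [0.9, 0.5, -0.5]
width: 0.975
gripper_force: 0.0
t: 24.98
tcp_pos: [494.9, 148.2, 254.9]
contact_force: [0.9, -0.5, 0.3]
width: 1.001
gripper_force: 0.0
[254 111] [ 40  15  19  66 569]
tool mid 77.5722885131836 0.1920919418334961 size 16.41489601135254 56.76434326171875 dir tool -0.5673675537109375
PCA tool dir -5.611908 world wing yaw mod180 143.55459011519832 mid [78.88  0.31]
TQ [ 0.018 -0.013 -0.012] tau6 0.002 yaw -42.1 j6 13.3
```

The wings have turned 89° back from bottom. Next I'll rotate square to the mill, shut the fingers and locate the door with the wrist camera.

```bash
python3 drive.py '0 0 0 0 0 -9.5;0 0 0 0 0 -9.5;0 0 0 0 0 -9.5;0 0 0 0 0 -9.5;0 0 0 0 0 -9.5;0 0 0 0 0 -9.5;0 0 0 0 0 -9.6;0 0 0 0 0 0' 0|grep -v eef
python3 drive.py '30 40 0 0 0 0;30 40 0 0 0 0;0 40 0 0 0 0;0 40 0 0 0 0;0 0 0 0 0 0;0 0 0 0 0 0'|grep -v eef;python3 q.py
python3 - <<'E'
from h import *
c=bot.read_camera('wrist');cv2.imwrite('pics/d1.png',c['pixels'][:,:,::-1])
E
```

```text
t: 26.02
tcp_pos: [495.2, 147.5, 254.4]
contact_force: [-0.3, 0.8, -0.1]
width: 0.171
gripper_force: 0.0
t: 26.78
tcp_pos: [615.7, 27.2, 254.3]
contact_force: [0.9, 0.1, -1.4]
width: 0.002
gripper_force: 0.0
TQ [-0.069 -0.006 -0.005] tau6 -0.01 yaw 24.4 j6 96.9
```

View pics/d1.png

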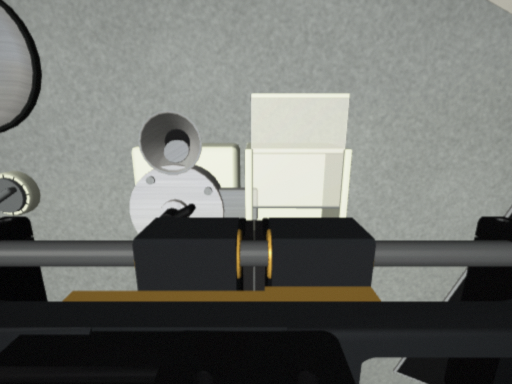

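The picture shows the door's far edge at row 94 (columns 251–349) and the back rim of the box at row 150 (columns 245–351). Both are square to the tool.

Run:
```python
from h import *
np.set_printoptions(precision=1,suppress=True)
c=bot.read_camera('wrist');s=bot.sense();R=np.array(s['eef_rot']);t=np.array(s['tcp_pos'])
for p,z in(((251,94),105),((349,94),105),((245,150),105),((351,150),105)):
    P=onz(c,p,z);print(p,P,(P-t)@R)
```

```text
(251, 94) [703.6  71.6 105. ] [ 98.2  -2.9 149.7]
(349, 94) [746.9 -23.5 105. ] [ 98.1 101.6 149.7]
(245, 150) [646.8  53.3 105. ] [ 38.9  -9.9 149.7]
(351, 150) [696.  -54.8 105. ] [ 38.8 108.9 149.7]
```

```bash
python3 drive.py '31 49.4 0 0 0 0;0 0 40 0 0 0;0 0 40 0 0 0;0 0 40 0 0 0;0 0 18 0 0 0;0 0 0 0 0 0;0 0 0 0 0 0;0 0 0 0 0 0';python3 q.py
python3 drive.py '0 0 4 0 0 0;0 0 0 0 0 0;0 0 0 0 0 0'|grep -v eef
python3 drive.py '0 0 2 0 0 0;0 0 0 0 0 0;0 0 0 0 0 0'|grep -v eef
```

```text
t: 27.88
tcp_pos: [665.5, -4.3, 118.7]
eef_rot: [[0.909, 0.416, 0.004], [0.416, -0.909, 0.001], [0.003, 0.001, -1.0]]
contact_force: [0.6, -0.1, 0.3]
width: 0.004
gripper_force: 0.0
TQ [-0.076 -0.008  0.043] tau6 -0.001 yaw 24.6 j6 101.0
t: 28.25
tcp_pos: [664.4, -4.6, 112.7]
contact_force: [0.5, -0.2, -1.0]
width: 0.003
gripper_force: 0.0
t: 28.62
tcp_pos: [664.4, -4.5, 110.7]
contact_force: [-0.1, -0.8, -0.0]
width: 0.004
gripper_force: 0.0
```

```bash
python3 drive.py '0 0 2 0 0 0;0 0 1.5 0 0 0;0 0 0 0 0 0;0 0 0 0 0 0'|grep -E 't: |tcp|force: \['
python3 drive.py '0 0 1 0 0 0;0 0 0 0 0 0;0 0 0 0 0 0'|grep -E 'tcp|force: \['
python3 drive.py '0 0 1 0 0 0;0 0 0 0 0 0;0 0 0 0 0 0'|grep -E 'tcp|force: \['
```

```text
t: 29.12
tcp_pos: [664.4, -4.5, 107.2]
eef_rot: [[0.91, 0.416, -0.0], [0.416, -0.91, -0.0], [-0.0, 0.0, -1.0]]
contact_force: [1.0, 0.4, -0.6]
tcp_pos: [664.4, -4.5, 106.2]
contact_force: [-0.5, -0.7, 0.1]
tcp_pos: [664.6, -4.5, 105.5]
contact_force: [-0.4, -0.1, 1.0]
```

```bash
python3 drive.py '0 0 0.5 0 0 0;0 0 0 0 0 0;0 0 0 0 0 0'|grep -E 'tcp|force: \['
python3 drive.py '0 0 0.5 0 0 0;0 0 0 0 0 0;0 0 0 0 0 0'|grep -E 'tcp|force: \['
```

```text
tcp_pos: [664.7, -4.4, 105.5]
contact_force: [-1.5, 1.1, 5.5]
tcp_pos: [665.1, -4.3, 105.5]
contact_force: [-1.6, 0.4, 7.5]
```

```bash
python3 drive.py '-5 0 0 0 0 0;-5 0 0 0 0 0;0 0 0 0 0 0'|grep -E 'tcp|force: \['
python3 drive.py '-5 0 0 0 0 0;-5 0 0 0 0 0;-5 0 0 0 0 0;-5 0 0 0 0 0;0 0 0 0 0 0'|grep -E 'tcp|force: \['
python3 - <<'E'
from h import *
c=bot.read_camera('scene')['pixels']
cv2.imwrite('pics/s3.png',cv2.resize(c[160:280,200:330,::-1],None,fx=5,fy=5,interpolation=2))
E
```

```text
tcp_pos: [656.0, -8.4, 105.5]
contact_force: [-0.2, 1.1, 5.4]
tcp_pos: [637.8, -16.7, 105.5]
contact_force: [-0.8, 2.4, 7.6]
```

View pics/s3.png

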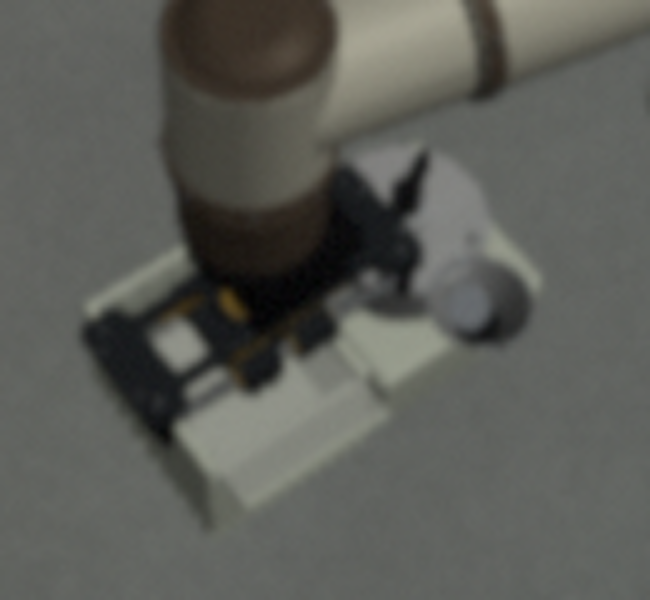

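The picture shows the door following the fingers, its far edge now at (250,505)–(388,400). I'll drag the rest of the way to the stop.

```bash
python3 drive.py '-5 0 0 0 0 0;-5 0 0 0 0 0;-5 0 0 0 0 0;-5 0 0 0 0 0;-5 0 0 0 0 0;-5 0 0 0 0 0;0 0 0 0 0 0'|grep -E 'tcp|force: \['
python3 drive.py '-3 0 0 0 0 0;-3 0 0 0 0 0;0 0 0 0 0 0'|grep -E 'tcp|force: \['
python3 drive.py '-3 0 0 0 0 0;-3 0 0 0 0 0;0 0 0 0 0 0;0 0 0 0 0 0'|grep -E 'tcp|force: \['
```

```text
tcp_pos: [610.4, -29.1, 105.4]
contact_force: [-1.4, 1.4, 6.9]
tcp_pos: [605.7, -31.3, 105.4]
contact_force: [-0.1, 2.5, 6.2]
tcp_pos: [600.8, -34.2, 105.4]
contact_force: [3.0, 2.4, 5.9]
```

The rising lateral force shows the stop. I'll lift off and check both items.

```bash
python3 drive.py '0 0 -20 0 0 0;0 0 -50 0 0 0;0 0 -50 0 0 0;0 0 -30 0 0 0;-40 -40 0 0 0 0;-20 -30 0 0 0 0;0 0 0 0 0 0;0 0 0 0 0 0'|grep -v eef
python3 - <<'E'
exec(open('m.py').read())
print(proj(c,[645.6,-36,105]),[proj(c,p) for p in([646.8,53.3,105],[696,-54.8,105])])
E
```

```text
t: 34.42
tcp_pos: [514.9, 3.9, 253.5]
contact_force: [-0.0, 0.9, 1.5]
width: 0.004
gripper_force: 0.0
[178 118] [ 23  31  57  36 635]
tool mid 71.02503204345703 -67.14680480957031 size 58.50654983520508 16.765417098999023 dir tool 71.3906478881836
PCA tool dir 62.399002 world wing yaw mod180 142.12776107316853 mid [ 71.18 -66.38]
[339.82  89.57] [array([263.85,  49.93]), array([379.96,  50.03])]
```

View pics/wm.png

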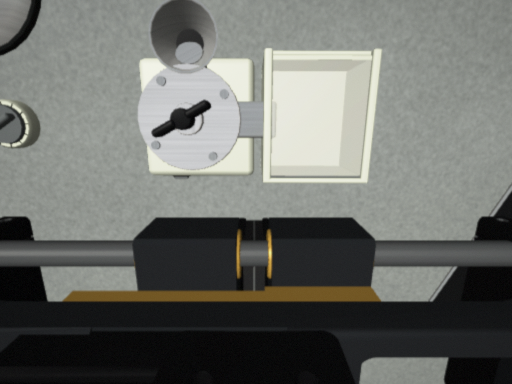

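The picture shows the door covering the box with its back edge just inside the rim, at about row 57 against 50. The wings are at (155,133)–(209,103). I'll check the door's back edge numerically.

Run:
```python
from h import *
c=bot.read_camera('wrist');p=c['pixels'][40:72,290:350].mean((1,2));print(dict(zip(range(40,72),p.round().astype(int).tolist())))
ex=np.array([.91,.414,0]);b=np.array([671.4,-.75,105])
print({x:float(proj(c,b+ex*(x-70))[1].round(1)) for x in(70,69,64,60)}, proj(c,b-ex*130),proj(c,b-ex*134))
```

```text
{40: 148, 41: 148, 42: 148, 43: 148, 44: 148, 45: 148, 46: 148, 47: 148, 48: 148, 49: 148, 50: 147, 51: 205, 52: 230, 53: 228, 54: 221, 55: 214, 56: 223, 57: 228, 58: 228, 59: 216, 60: 195, 61: 186, 62: 185, 63: 185, 64: 185, 65: 185, 66: 185, 67: 185, 68: 185, 69: 185, 70: 188, 71: 207}
{70: 50.3, 69: 51.4, 64: 56.7, 60: 61.0} [314.39194439 175.33979749] [314.19427996 178.77296734]
```

```bash
python3 -c "
from cell import bot
print(bot.hand_in())"
```

```text
the job is handed in; nothing more can be done
None
```

The job is handed in: I turned the wing screw down until it bottomed, then backed it off about 89°. I drew the door shut to within about 1 mm at under 10 N, and nothing touched the pot, lid, timer or spoon rest.

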